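Eject the cell holder and trap it with the other finger

TASK

Eject the two-cell battery holder from its spring dock without letting it shoot away: press the black ejector key beside the dock's mouth with one fingertip, while the other finger stands a little way in front of the mouth so that the popped-out holder runs against it and stops. Do not grip or lift the holder, and leave the loose batteries and the small knob alone. Finish while holding: one fingertip keeps the key down and the other keeps the holder trapped.

Things in the scene. Friction and masses are not known exactly. Their poses are not given: they have to be found in the camera images.
- cell_dock: Low grey dock fixed on the bench; the holder lies in its bay. Origin: on the bench top, below the middle of the bay's mouth (front face of the latched holder). -x: the way the holder pops out, roughly to the robot; +y: the key's side; z up. Base x -50 to 140 mm, y -27 to 59 mm; its top, the deck on which the holder slides, is 16 mm above the bench. No walls in front of the mouth.
- bay_middle (a point): Middle of the bay at deck height, 47 mm behind the mouth. Guide walls 38 mm apart inside, 12 mm high, from 4 mm behind the mouth; two aluminium straps across, tops 39 mm above the bench; at the back a spring housing 38 mm high and a plunger tail, to dock x 156 mm. A spring pusher (about 3 N, 50 mm stroke) shoots the freed holder out in about 0.2 s, too quick to catch afterwards.
- pawl (a point): Middle of the foot of the steel pawl, at deck height, 4 mm in front of the mouth. The pawl (6 mm along dock x, 28 mm along dock y) stands 5 mm above the deck right in front of the holder and keeps it in. It is one piece with the key and sinks into the deck as the key goes down. This point stays fixed.
- key_top (a point): Middle of the top of the unpressed black ribbed key (27 x 26 mm along dock x, y): dock x -25, y 40.5 mm, 27 mm above the bench, 11 mm above the deck. This point stays fixed. Two downward fingertips side by side along dock y, one on the key, one over the middle of the way out (dock x -25, y 0), stop the holder after about 15 mm of its way, with the tips 3 to 5 mm above the deck.
- eject_key (a joint): Travel of the ejector key, straight down, m: 0 = up, 0.008 = fully down. The holder is freed at about 0.005. Its spring takes 2.4 N at the start and 5.6 N fully down, plus some friction of the pawl; it comes up again when let go.
- cell_holder: Black open-topped holder with two AA cells, 33 x 94 x 17 mm, about 75 g, lying loose in the bay. Origin: centre of its underside; its own -y points out of the mouth (dock -x), its z is up.
- holder_front (a point): Point on the outer end face of the holder, in the middle of its width, 7 mm above its underside (23 mm above the bench). In the dock's frame its x is about 0 when latched and negative once the holder has popped out.
- battery_1: Loose AA cell lying on the bench beside the dock, 15 mm thick, 50 mm long along its y; origin at the centre of its underside. A bystander.
- battery_2: Second loose AA cell lying on the bench beside the dock, same size. A bystander.
- knob_wheel: Small black knob lying on the bench near the dock's back, 27 mm across, 13 mm high; origin at the centre of its underside. A bystander.
Not all that is in view belongs to the job. Leave any green or white look-alike of the cell_holder alone.

How it is judged:
At the end, for the whole second after the job is handed in: The holder has popped 4 to 34 mm out of the mouth and rests flat (within 0.12 rad, 6 mm) on the deck, still, pressing on a finger (over 0.3 N), while a finger keeps the key down by more than 5 mm (over 0.5 N) (x of holder_front in the frame of cell_dock between -0.034 and -0.004 m and z of holder_front in the frame of cell_dock between 0.017 and 0.029 m and angle between cell_holder's own z axis and vertical below 0.12 rad and linear speed of cell_holder below 0.02 m/s and value of joint eject_key above 0.005 m and contact force between the fingers and eject_key above 0.5 N and contact force between the fingers and cell_holder above 0.3 N); the arm keeps its last pose, push and grip.
It fails at once if the holder slid away (more than 42 mm out of the mouth) (x of holder_front in the frame of cell_dock below -0.042 m).
It fails at once if the holder was lifted or tipped (z of holder_front in the frame of cell_dock above 0.033 m or angle between cell_holder's own z axis and vertical above 0.25 rad).
It fails at once if a bystander was disturbed (moved more than 20 mm) (distance of any of battery_1, battery_2, knob_wheel from where it was at the start of the episode above 0.02 m).
It also fails if it takes over 32 s, if anything falls off the work surface, if the arm or the gripper's body presses on something with over 40 N, if the wrist force passes 120 N, or if a joint passes its speed limit or range.

ROBOT

A 6-joint arm with a two-finger parallel gripper is mounted at the origin on a cart in front of the work surface, level with it; the furniture and walls round the work are solid. World frame = base frame: x ahead of the robot, y to its left, z up, the work surface at z = 0. Lengths are in m, angles in rad, forces in N, time in s.
With the tool pointing down it reaches from about 0.3 to 0.775 m from the base axis. Payload 14.6 kg.
Tool frame: the origin (TCP) lies on the centre line of the jaws, within the pads' length; the fingertips stand ctrl.tcp_to_tips ahead of it and the grasp point (between the pads) lies 2 mm behind it (ctrl.tcp_to_tips is the distance from the TCP to the fingertips, in m); z points along the fingers, y is the line along which they close (so a half turn about z gives the same grasp; the last joint's range is limited). The gripper opens to 94 mm and grips with 3 to 60 N. Pads are 16 mm wide; open, the fingers measure 119 mm over their backs; the gripper's body (75 mm by 177 mm) begins 78 mm behind the grasp point.
Start: joints at [-1.243, 0.3, 1.521, -0, 1.321, -0.067], TCP at [0.212, -0.508, 0.199] pointing down, gripper open.
Joint ranges: [-3.03, 3.03], [-0.79, 2.21], [0.23, 2.52], [-1.04, 4.18], [0, 3.07], [-2.55, 2.55]. Speed limits (rad/s): [2.22, 2.22, 2.57, 3.14, 3.14, 3.14].

INTERFACE

Orientations are given as [roll, pitch, yaw] about the fixed x, y, z axes, in that order (R = Rz(yaw) Ry(pitch) Rx(roll)).
In Python, from station import telemetry, viewer, hand_in, ctrl gives the robot as it stands.
- The arm moves only by the tool step_arm, never from a script. Its argument "plan" is a list of rows, each an object of numbers: "dx", "dy", "dz": the shift along the tool's x, y, z scaled (see below); "rx", "ry", "rz": the turn, a rotation vector about the tool's x, y, z scaled (see below); "claw": the closure, from 0 (fully open) to 1 (shut). In form: [{"dx": .., "dy": .., "dz": .., "rx": .., "ry": .., "rz": .., "claw": ..}, ...]. A call has 1 to 10 rows; each row shifts and turns the commanded pose from where the row before left it, along the tool's axes as they then stand; what a row does not reach is not made up. The controller multiplies each number of a shift by 0.1 m and each number of a turn by 90 degrees. A row lasts 1/10 s, in which the tool goes at most 50 mm and 8.59 degrees, less where a joint would pass 70% of its speed; a pose out of reach is approached as far as the arm can. A call with a number of a shift or a turn outside -1 to 1 is refused whole. A call with a gripper value outside its range is refused whole. The fingers move at their own pace and stop on an object; "grip_force" is the grip in N (left out, the last holds). Time passes only in rows, so rows that do not move let the fingers close. It gives the time, the measured TCP pose, the force, the opening and the grip force at its end, in the units of the state.
- telemetry.get_obs(): the state, without advancing time (a new reading comes with each control period).
- viewer.camera(name): name is "scene" or "top" or "wrist"; returns a dict with "img" (480x640x3 uint8, red, green, blue), "z_map" (480x640 float32, m along the optical axis (not along the pixel's ray), 0 where there is no reading), "fx", "fy", "cx", "cy" (pixels), "dist" ([k1, k2, p1, p2, k3] as OpenCV has them; the pictures are not rectified), "R" (3x3) and "t" (3): a world point X has camera coordinates R X + t; the wrist camera has in their place "tool_from_camera" (4x4, takes a point from camera to tool coordinates, whose origin is the TCP and whose axes are the flange's). Camera axes: x right, y down, z forward; pixel columns grow to the right and rows downward; lengths in m; the calibration is good to about 2 mm. A picture is of the moment at which its call begins: read the wrist's pose just before it.
- hand_in(): hands the job in; it is judged then, once.
Trained networks look in a picture, given as the dict that the camera call returned (one of the last four; its "shot" number tells which), for a name from the list of things; names that differ only in an ending like _2 or _b are one class to them, and where a whole thing is asked for, a point or a joint stands for the part that bears it (a point fixed in the world has none). Each returns a list of dicts, best first, with "score" (0 to 1); they miss things now and then, are a little off and sometimes report something else, mostly with a low value. They report only what shows in the picture. A call takes as long as a camera call. They do not tell look-alikes from the thing itself.
- viewer.recognise(target, picture): "rect" ([left, top, right, bottom] in pixels, round what is visible of it).
The state is a dict: "time_s": time; "qpos": joint angles; "joint_vel": joint speeds; "tau": joint torques, N m; "ee_pos": TCP position; "eef_rot": TCP orientation; "force": force on the tool from outside, world axes, zero at the start; "moment": the same for the moment, N m; "grip_width": finger opening in m; "grip_force": force on a finger pad.
Only numpy, scipy, OpenCV 4.12 (cv2) and the standard library are available. Lean on these libraries where they do the work, as an engineer would, in place of code of your own. Each camera call takes 0.05 s, during which the arm holds its last target. There are 200 camera calls.

## Working session

There is one attempt and no reset: what is moved stays moved. The work goes in short steps, Python scripts to look and compute and a tool call to move; the robot and the scene stay as the last step left them, time stands still between calls to the robot, and variables do not carry over. Pictures are saved under pics/ and viewed, at most 10 in all, crops included, and the job is handed in when it is done.

Besides the shell and the picture viewer there is one more tool, called after "Request:" as a command line: name --argument value ..., lists and objects as JSON in quotes. step_arm: Moves the arm, as the interface text tells. Shifts and turns lie within -1 to 1; 1 stands for 0.1 m of shift or 90 degrees of turn. Its arguments: {"type":"object","properties":{"plan":{"type":"array"},"grip_force":{"type":"number"}},"required":["plan"]}

```bash
mkdir -p pics
cat > h.py <<'E'
import numpy as np, cv2
from station import telemetry, viewer, hand_in, ctrl
def pts(c):
    v,u=np.mgrid[0:480:1,0:640:1]
    K=np.array([[c['fx'],0,c['cx']],[0,c['fy'],c['cy']],[0,0,1]])
    p=cv2.undistortPoints(np.stack([u.ravel(),v.ravel()],1).astype(np.float64)[:,None],K,np.array(c['dist'],float)).reshape(480,640,2)
    z=c['z_map'].astype(float)
    X=np.dstack([p[...,0]*z,p[...,1]*z,z])
    W=(X-np.array(c['t']))@np.array(c['R'])
    W[z==0]=np.nan
    return W
E
python3 - <<'E'
from h import *
o=telemetry.get_obs(); print(o['ee_pos'],o['eef_rot'],o['grip_width'],ctrl.tcp_to_tips)
for n in ['top','scene']:
    c=viewer.camera(n); cv2.imwrite(f'pics/{n}0.png',c['img'][...,::-1]); W=pts(c); np.savez(f'{n}0.npz',W=W,img=c['img'])
    for t in ['cell_dock','cell_holder','eject_key','battery_1','knob_wheel']:
        for r in viewer.recognise(t,c)[:3]:
            q=r['rect'];u,v=int((q[0]+q[2])/2),int((q[1]+q[3])/2)
            print(n,t,round(r['score'],2),np.round(q),W[v,u].round(3))
E
```

```text
[ 0.21144661 -0.507448    0.19840466] [-3.14046327e+00 -7.44675754e-05  3.94750949e-01] 0.09386613996198508 0.017
top cell_dock 0.82 [309. 135. 359. 237.] [0.603 0.341 0.026]
top cell_holder 0.87 [330. 165. 351. 204.] [0.604 0.328 0.026]
top cell_holder 0.81 [283. 316. 326. 357.] [0.293 0.41  0.012]
top cell_holder 0.68 [263. 250. 302. 292.] [0.428 0.453 0.014]
top eject_key 0.71 [333. 161. 351. 209.] [0.601 0.324 0.032]
top eject_key 0.63 [319. 208. 347. 229.] [0.534 0.347 0.019]
top eject_key 0.47 [307. 138. 355. 238.] [0.594 0.348 0.037]
top battery_1 0.61 [267. 192. 293. 198.] [0.587 0.455 0.015]
top battery_1 0.58 [271. 217. 294. 230.] [0.526 0.452 0.014]
scene cell_dock 0.87 [229. 168. 351. 257.] [0.594 0.352 0.026]
scene cell_holder 0.62 [275. 189. 326. 222.] [0.588 0.336 0.033]
scene cell_holder 0.6 [409. 311. 438. 381.] [0.292 0.417 0.011]
scene cell_holder 0.59 [307. 278. 345. 340.] [0.428 0.456 0.012]
scene battery_1 0.83 [226. 243. 256. 269.] [0.589 0.464 0.013]
scene battery_1 0.52 [266. 259. 283. 288.] [0.525 0.457 0.016]
scene knob_wheel 0.71 [219. 221. 241. 243.] [0.643 0.44  0.013]
```

View pics/top0.png

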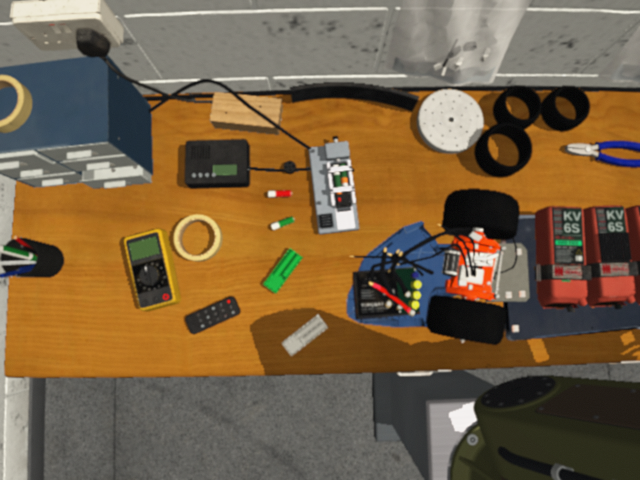

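View pics/scene0.png

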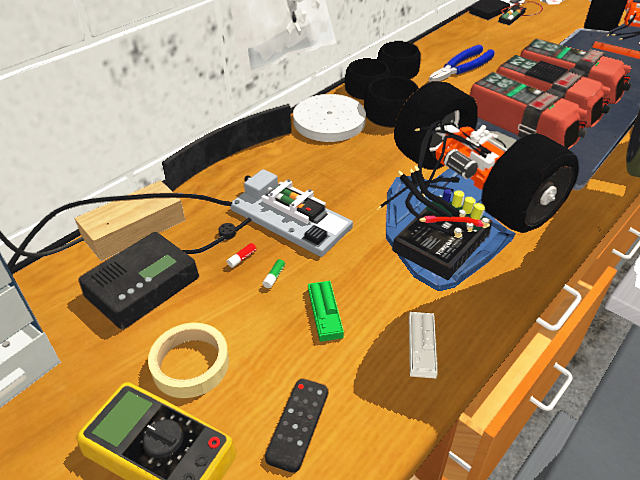

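The top picture shows the dock at px (309–359, 135–237), mouth downward (towards the robot). The black key is on its left at about (327, 218), the loose batteries are left at (280, 194) and (283, 223), and the green and white look-alikes are lower down. The scene picture agrees.

Run:
```python
from h import *
for n,(l,t,r,b) in dict(top=(300,128,368,245),scene=(222,160,358,265)).items():
    d=np.load(n+'0.npz'); W=d['W'][t:b,l:r]; I=d['img'][t:b,l:r].astype(int)
    Z=W[...,2]
    m=(Z>0.009)&(Z<0.023)
    k=cv2.morphologyEx(m.astype(np.uint8),cv2.MORPH_OPEN,np.ones((3,3),np.uint8))
    full=(Z>0.009)&(Z<0.06); 
    nl,lab,st,_=cv2.connectedComponentsWithStats(cv2.morphologyEx(full.astype(np.uint8),cv2.MORPH_OPEN,np.ones((3,3),np.uint8)))
    i=1+st[1:,4].argmax(); P=W[lab==i]
    rc=cv2.minAreaRect((P[:,:2]*1000).astype(np.float32)); print(n,rc,cv2.boxPoints(rc).round(), 'deckz',np.nanmedian(Z[m]))
    g=(I.max(2)<60)&(Z>0.015)&(Z<0.05); nl,lab,st,c=cv2.connectedComponentsWithStats(g.astype(np.uint8))
    for j in range(1,nl):
        if st[j,4]>8: print(' dark',c[j]+[l,t],st[j,4],np.median(W[lab==j],0).round(4))
W=np.load('top0.npz')['W']; X,Y,Z=W[...,0],W[...,1],W[...,2]
print('max z of y in -.5...5,x .1-.6',np.nanmax(Z[(X>.1)&(X<.62)&(Y>-.15)&(Y<.5)]), np.nanmax(Z[(X>.3)&(X<.62)&(Y>-.45)&(Y<-.15)]))
```

```text
top ((606.433349609375, 344.9834289550781), (207.4169921875, 97.44830322265625), 9.921022415161133) [[496. 375.]
 [513. 279.]
 [717. 315.]
 [700. 411.]] deckz 0.015254936454748938
 dark [304.63157895 145.26315789] 19 [0.6926 0.3999 0.0205]
 dark [333.93333333 180.4       ] 15 [0.6125 0.3405 0.0284]
 dark [343.45283019 200.12578616] 159 [0.5678 0.3208 0.0288]
 dark [325.15714286 220.53571429] 140 [0.5283 0.3616 0.0258]
scene ((607.21044921875, 346.87255859375), (205.59622192382812, 95.44833374023438), 8.66832160949707) [[498. 379.]
 [513. 284.]
 [716. 315.]
 [702. 410.]] deckz 0.0165255430122329
 dark [246.28571429 177.64285714] 14 [0.7081 0.3415 0.0295]
 dark [292.5    190.8125] 16 [0.6257 0.3146 0.0296]
 dark [281.60606061 201.75757576] 33 [0.6193 0.346  0.029 ]
 dark [312.74271845 211.2184466 ] 206 [0.5625 0.3294 0.0292]
 dark [226.26315789 202.92105263] 38 [0.6929 0.4011 0.0196]
 dark [315.04587156 235.87614679] 218 [0.5266 0.3694 0.0263]
max z of y in -.5...5,x .1-.6 0.47726027745149946 0.10430313514580429
```

Request:
step_arm --plan '[{"rz": 0.075, "dx": 0.21, "dy": -0.4, "claw": 0.7}, {"rz": 0.075, "dx": 0.21, "dy": -0.4, "claw": 0.7}, {"dx": 0.21, "dy": -0.4, "claw": 0.7}, {"dx": 0.21, "dy": -0.4, "claw": 0.7}, {"dx": 0.21, "dy": -0.4, "claw": 0.7}, {"dx": 0.21, "dy": -0.4, "claw": 0.7}, {"dx": 0.21, "dy": -0.4, "claw": 0.7}, {"dx": 0.21, "dy": -0.4, "claw": 0.7}, {"dx": 0.21, "dy": -0.4, "claw": 0.7}, {"dx": 0.21, "dy": -0.4, "claw": 0.7}]' --grip_force 20

```text
$.plan[0]: bad value
```

Request:
step_arm --plan '[{"dx": 0.21, "dy": -0.4, "dz": 0, "rx": 0, "ry": 0, "rz": 0.075, "claw": 0.7}, {"dx": 0.21, "dy": -0.4, "dz": 0, "rx": 0, "ry": 0, "rz": 0.075, "claw": 0.7}, {"dx": 0.21, "dy": -0.4, "dz": 0, "rx": 0, "ry": 0, "rz": 0, "claw": 0.7}, {"dx": 0.21, "dy": -0.4, "dz": 0, "rx": 0, "ry": 0, "rz": 0, "claw": 0.7}, {"dx": 0.21, "dy": -0.4, "dz": 0, "rx": 0, "ry": 0, "rz": 0, "claw": 0.7}, {"dx": 0.21, "dy": -0.4, "dz": 0, "rx": 0, "ry": 0, "rz": 0, "claw": 0.7}, {"dx": 0.21, "dy": -0.4, "dz": 0, "rx": 0, "ry": 0, "rz": 0, "claw": 0.7}, {"dx": 0.21, "dy": -0.4, "dz": 0, "rx": 0, "ry": 0, "rz": 0, "claw": 0.7}]' --grip_force 20

```text
time_s: 1.4
ee_pos: [0.3113, -0.1599, 0.1992]
eef_rot: [3.141, -0.001, 0.159]
force: [0.7, -0.1, 0.1]
grip_width: 0.0334
grip_force: 0.0
```

Request:
step_arm --plan '[{"dx": 0.27, "dy": -0.42, "dz": 0, "rx": 0, "ry": 0, "rz": 0, "claw": 0.7}, {"dx": 0.27, "dy": -0.42, "dz": 0, "rx": 0, "ry": 0, "rz": 0, "claw": 0.7}, {"dx": 0.27, "dy": -0.42, "dz": 0, "rx": 0, "ry": 0, "rz": 0, "claw": 0.7}, {"dx": 0.27, "dy": -0.42, "dz": 0, "rx": 0, "ry": 0, "rz": 0, "claw": 0.7}, {"dx": 0.27, "dy": -0.42, "dz": 0, "rx": 0, "ry": 0, "rz": 0, "claw": 0.7}, {"dx": 0.27, "dy": -0.42, "dz": 0, "rx": 0, "ry": 0, "rz": 0, "claw": 0.7}, {"dx": 0.27, "dy": -0.42, "dz": 0, "rx": 0, "ry": 0, "rz": 0, "claw": 0.7}, {"dx": 0.27, "dy": -0.42, "dz": 0, "rx": 0, "ry": 0, "rz": 0, "claw": 0.7}, {"dx": 0.27, "dy": -0.42, "dz": 0, "rx": 0, "ry": 0, "rz": 0, "claw": 0.7}, {"dx": 0, "dy": 0, "dz": 0, "rx": 0, "ry": 0, "rz": 0, "claw": 0.7}]'

```text
time_s: 2.4
ee_pos: [0.4918, 0.2542, 0.1976]
eef_rot: [-3.141, 0.001, 0.163]
force: [0.4, -0.7, -0.5]
grip_width: 0.0285
grip_force: 0.0
```

```bash
cat >> h.py <<'E'
from scipy.spatial.transform import Rotation as Ro
def wrist():
    o=telemetry.get_obs(); c=viewer.camera('wrist')
    T=np.eye(4); T[:3,:3]=Ro.from_euler('xyz',o['eef_rot']).as_matrix(); T[:3,3]=o['ee_pos']
    M=np.linalg.inv(T@np.array(c['tool_from_camera'])); c['R']=M[:3,:3]; c['t']=M[:3,3]
    return o,c,pts(c)
E
python3 - <<'E'
from h import *
o,c,W=wrist(); print(o['time_s'],o['ee_pos'],o['eef_rot'],o['grip_width'],o['qpos'].round(2) if hasattr(o['qpos'],'round') else o['qpos'])
cv2.imwrite('pics/w1.png',c['img'][...,::-1]); np.savez('w1.npz',W=W,img=c['img'])
print(c['tool_from_camera'])
for t in ['eject_key','pawl','cell_holder','cell_dock']:
    for r in viewer.recognise(t,c)[:2]:
        q=r['rect'];u,v=int((q[0]+q[2])/2),int((q[1]+q[3])/2); print(t,round(r['score'],2),np.round(q),W[v,u].round(4))
E
```

```text
2.4 [0.49178048 0.2542262  0.1975696 ] [-3.14141415e+00  1.39565374e-03  1.62775236e-01] 0.028528339020849242 [0.41 0.31 1.51 0.   1.32 1.82]
[[ 8.39444193e-04 -9.59753251e-01 -2.80843358e-01  8.25441020e-02]
 [ 9.99999332e-01  5.82536953e-04  9.98250053e-04  8.75651838e-04]
 [-7.94472100e-04 -2.80844009e-01  9.59753099e-01 -1.85574669e-01]
 [ 0.00000000e+00  0.00000000e+00  0.00000000e+00  1.00000000e+00]]
eject_key 0.69 [209. 137. 280. 175.] [0.5382 0.3404 0.0156]
cell_holder 0.92 [128. 321. 210. 375.] [0.5192 0.2947 0.3098]
cell_holder 0.77 [247.  30. 285. 141.] [0.6068 0.3241 0.0301]
cell_dock 0.89 [204.   0. 300. 192.] [0.5956 0.3343 0.0383]
```

View pics/w1.png

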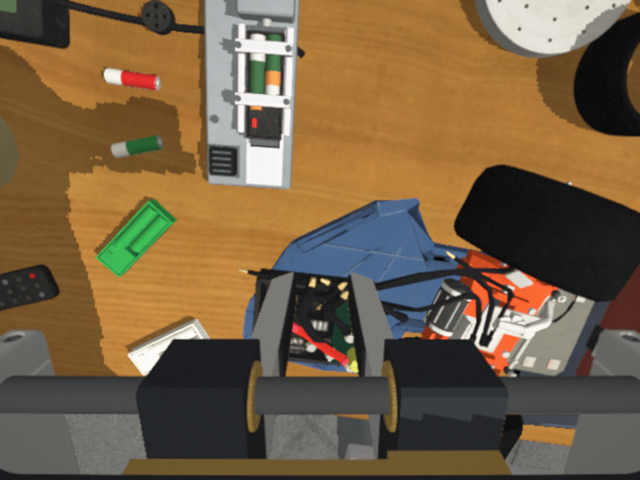

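The wrist picture shows the dock upright, with its base at px (205–297, 0–187). The key is at (223, 160), the holder front edge is near (262, 143), and the white way-out plate is in front of it. The batteries are clear to the left.

```bash
cat >> h.py <<'E'
def dock(W,I,guess=(.5573,.3217)):
    # deck: fit front and side edges in world
    Z=W[...,2]; D=np.hypot(W[...,0]-guess[0]-.03,W[...,1]-guess[1]-.02)
    m=(D<.16)&(Z>.010)&(Z<.045); m=cv2.morphologyEx(m.astype(np.uint8),cv2.MORPH_OPEN,np.ones((3,3),np.uint8))
    n,l,s,_=cv2.connectedComponentsWithStats(m); P=W[l==1+s[1:,4].argmax()]
    a=.16
    for _ in range(4):
        ex=np.array([np.cos(a),np.sin(a)]); ey=np.array([-ex[1],ex[0]])
        X=(P[:,:2]-guess)@ex; Y=(P[:,:2]-guess)@ey
        xb=np.arange(-.045,.09,.004); L=[];Rr=[]
        for x in xb:
            y=Y[(X>x)&(X<x+.004)]
            if len(y)>20: L.append((x+.002,np.percentile(y,99)));Rr.append((x+.002,np.percentile(y,1)))
        L=np.array(L);Rr=np.array(Rr); sl=[np.polyfit(q[:,0],q[:,1],1)[0] for q in (L,Rr)]
        a+=np.mean(sl)
    f=np.percentile(X[(Y>-.02)&(Y<.05)],.7)
    print('yaw',a,'slopes',sl,'edges',np.median(L[:,1]),np.median(Rr[:,1]),'front',f)
    o=np.array(guess)+ex*(f+.05)+ey*((np.median(L[:,1])+np.median(Rr[:,1]))/2-.016)
    g=(I.max(2)<70)&(Z>.018)&(Z<.04)
    n,l,s,c=cv2.connectedComponentsWithStats(g.astype(np.uint8))
    for j in range(1,n):
        if s[j,4]>60:
            q=W[l==j]; d=(q[:,:2]-o)@np.c_[ex,ey]
            print(' dark',c[j].round(),s[j,4],'dock xy',np.percentile(d,3,axis=0).round(4),np.percentile(d,97,axis=0).round(4),'z',np.median(q[:,2]).round(4))
    print('origin',o,'deck z',np.median(P[P[:,2]<.021,2])); return o,a
E
python3 - <<'E'
from h import *
d=np.load('w1.npz'); dock(d['W'],d['img'])
E
```

```text
yaw 0.08924248531697777 slopes [np.float64(-0.004889302326116983), np.float64(0.004553212388106928)] edges 0.05758673282540748 -0.026043663848738838 front -0.04623343451380546
 dark [33. 20.] 2212 dock xy [0.0698 0.1787] [0.1016 0.2304] z 0.0345
 dark [602.  79.] 2023 dock xy [ 0.029  -0.3412] [ 0.124  -0.2997] z 0.0307
 dark [264.  34.] 109 dock xy [ 0.0848 -0.0157] [0.0899 0.0164] z 0.0294
 dark [248.  73.] 126 dock xy [0.0402 0.0129] [0.0699 0.0161] z 0.0288
 dark [282.  73.] 69 dock xy [ 0.0407 -0.0159] [ 0.0712 -0.0145] z 0.0286
 dark [265. 123.] 913 dock xy [-0.0011 -0.0157] [0.025  0.0154] z 0.0295
 dark [223. 160.] 548 dock xy [-0.0394  0.0278] [-0.0137  0.052 ] z 0.0264
 dark [274. 272.] 119 dock xy [-0.1405 -0.0294] [-0.1385 -0.0026] z 0.0279
 dark [318. 277.] 257 dock xy [-0.1432 -0.0931] [-0.1402 -0.0395] z 0.0281
 dark [591. 336.] 137 dock xy [-0.2118 -0.3775] [-0.173 -0.37 ] z 0.0367
origin [0.56107192 0.32180877] deck z 0.01579681759506582
```

Request:
step_arm --plan '[{"dx": 0, "dy": 0, "dz": 0, "rx": 0, "ry": 0, "rz": 0.047, "claw": 0.7}, {"dx": 0.16, "dy": -0.27, "dz": 0, "rx": 0, "ry": 0, "rz": 0, "claw": 0.7}, {"dx": 0.16, "dy": -0.27, "dz": 0, "rx": 0, "ry": 0, "rz": 0, "claw": 0.7}, {"dx": 0.16, "dy": -0.27, "dz": 0, "rx": 0, "ry": 0, "rz": 0, "claw": 0.7}, {"dx": 0, "dy": 0, "dz": 0.35, "rx": 0, "ry": 0, "rz": 0, "claw": 0.7}, {"dx": 0, "dy": 0, "dz": 0.35, "rx": 0, "ry": 0, "rz": 0, "claw": 0.7}, {"dx": 0, "dy": 0, "dz": 0.35, "rx": 0, "ry": 0, "rz": 0, "claw": 0.7}, {"dx": 0, "dy": 0, "dz": 0.25, "rx": 0, "ry": 0, "rz": 0, "claw": 0.7}, {"dx": 0, "dy": 0, "dz": 0, "rx": 0, "ry": 0, "rz": 0, "claw": 0.7}, {"dx": 0, "dy": 0, "dz": 0, "rx": 0, "ry": 0, "rz": 0, "claw": 0.7}]'

```text
time_s: 3.65
ee_pos: [0.5326, 0.3345, 0.0703]
eef_rot: [-3.141, -0.001, 0.084]
force: [0.9, 0.3, -0.2]
grip_width: 0.0282
grip_force: 0.0
```

Run:
```python
from h import *
o,c,W=wrist(); print(o['time_s'],o['ee_pos'],o['eef_rot'],o['grip_width'],o['force'])
cv2.imwrite('pics/w2.png',c['img'][...,::-1]); np.savez('w2.npz',W=W,img=c['img'])
try: dock(W,c['img'],(.5599,.3215))
except Exception as e: print(e)
```

```text
3.65 [0.53262752 0.33446401 0.07033904] [-3.14119301e+00 -9.46818551e-04  8.43408760e-02] 0.028158849012336288 [ 0.90336326  0.28696169 -0.16332125]
yaw 0.1013496775310667 slopes [np.float64(-0.008541988571474621), np.float64(0.008542146131953305)] edges 0.057988137969015675 -0.023992518191634747 front -0.04591377613050791
 dark [18. 59.] 3751 dock xy [0.0703 0.1754] [0.1266 0.1989] z 0.0282
 dark [345.  75.] 358 dock xy [ 0.0808 -0.0172] [0.0876 0.0144] z 0.0291
 dark [321. 138.] 309 dock xy [0.0351 0.0111] [0.0655 0.0147] z 0.0291
 dark [345. 117.] 97 dock xy [ 0.056  -0.0033] [ 0.068  -0.0015] z 0.0286
 dark [368. 133.] 210 dock xy [ 0.0347 -0.0172] [ 0.0673 -0.015 ] z 0.0291
 dark [344. 204.] 1876 dock xy [-0.0044 -0.0158] [0.0213 0.0145] z 0.0297
 dark [283. 254.] 1326 dock xy [-0.0403  0.0275] [-0.0157  0.0522] z 0.0266
 dark [631. 303.] 214 dock xy [-0.0762 -0.2098] [-0.0533 -0.1944] z 0.0348
 dark [456. 318.] 511 dock xy [-0.0963 -0.1147] [-0.0631 -0.0571] z 0.0213
 dark [562. 310.] 354 dock xy [-0.0906 -0.1741] [-0.0625 -0.1524] z 0.0239
 dark [588. 359.] 88 dock xy [-0.119  -0.1947] [-0.1142 -0.184 ] z 0.0246
 dark [536. 440.] 63 dock xy [-0.2028 -0.1776] [-0.1936 -0.1565] z 0.0192
 dark [533. 472.] 62 dock xy [-0.2278 -0.1618] [-0.2113 -0.1522] z 0.0346
origin [0.5638643  0.32290612] deck z 0.015866739788480758
```

View pics/w2.png

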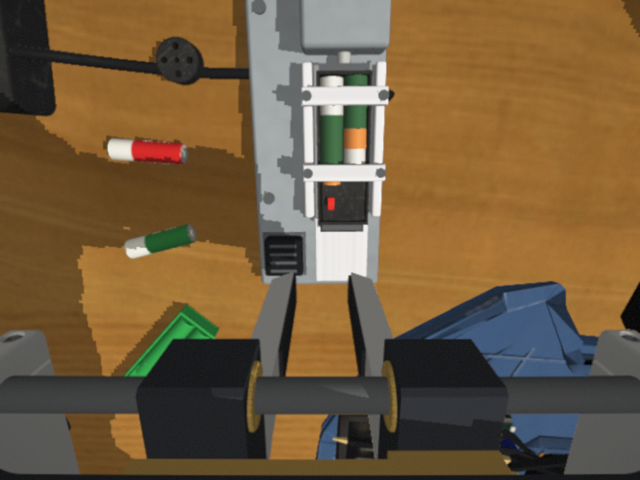

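Request:
step_arm --plan '[{"dx": 0.01, "dy": -0.048, "dz": 0, "rx": 0, "ry": 0, "rz": 0, "claw": 0.7}, {"dx": 0, "dy": 0, "dz": 0.1, "rx": 0, "ry": 0, "rz": 0, "claw": 0.7}, {"dx": 0, "dy": 0, "dz": 0.1, "rx": 0, "ry": 0, "rz": 0, "claw": 0.7}, {"dx": 0, "dy": 0, "dz": 0, "rx": 0, "ry": 0, "rz": 0, "claw": 0.7}, {"dx": 0, "dy": 0, "dz": 0, "rx": 0, "ry": 0, "rz": 0, "claw": 0.7}]'

```text
time_s: 4.2
ee_pos: [0.5325, 0.3398, 0.0485]
eef_rot: [3.141, 0.001, 0.085]
force: [0.7, 0.1, -0.8]
grip_width: 0.0283
grip_force: 0.0
```

Run:
```python
from h import *
o,c,W=wrist(); print(o['time_s'],o['ee_pos'],o['eef_rot'],o['grip_width'],o['force'])
cv2.imwrite('pics/w3.png',cv2.resize(c['img'][180:340,200:420,::-1],None,fx=3,fy=3))
```

```text
4.2 [0.53248935 0.33977419 0.04849749] [3.14125571e+00 7.89762433e-04 8.53645325e-02] 0.028302251095591934 [ 0.65660533  0.12349283 -0.77869958]
```

View pics/w3.png

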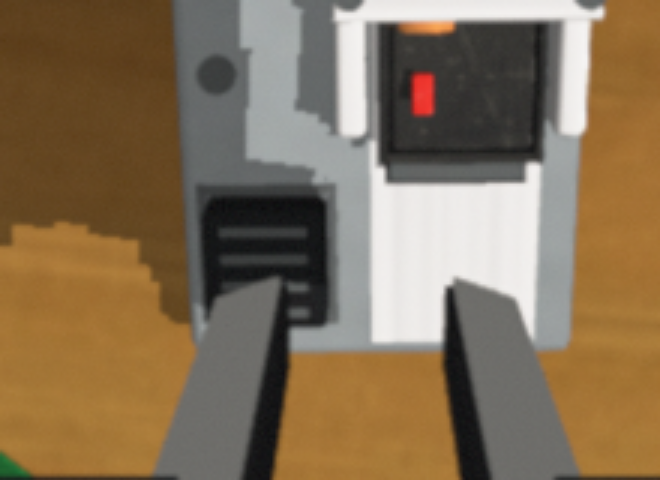

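The crop shows the left finger over the key's front half and the right one over the white plate. The tips look rather far forward, so I'll check that by projection.

Run:
```python
from h import *
o,c,W=wrist(); np.savez('w3.npz',W=W,img=c['img'])
T=np.linalg.inv(np.array(c['tool_from_camera'])); K=np.array([[c['fx'],0,c['cx']],[0,c['fy'],c['cy']],[0,0,1]])
for x in (-8,0,8):
  for y in (-26.6,-14.1,14.1,26.6):
    p=T@np.array([x/1e3,y/1e3,.017,1]); print(x,y,cv2.projectPoints(p[:3].reshape(1,1,3),np.zeros(3),np.zeros(3),K,np.array(c['dist'],float))[0].ravel().round(1))
dock(W,c['img'],(.5599,.3215))
# depth at finger tips in tool frame
M=np.array(c['tool_from_camera'])
Rw=Ro.from_euler('xyz',o['eef_rot']).as_matrix()
for v in (274,278,284,292):
  for u in (275,282,290,352,360,370): print(v,u,((W[v,u]-o['ee_pos'])@Rw*1000).round(1),end=' ')
  print()
```

```text
-8 -26.6 [277.  285.1]
-8 -14.1 [297.2 285.1]
-8 14.1 [342.7 285.1]
-8 26.6 [362.8 285.1]
0 -26.6 [276.6 273.1]
0 -14.1 [296.9 273.1]
0 14.1 [342.9 273.1]
0 26.6 [363.2 273.1]
8 -26.6 [276.1 260.8]
8 -14.1 [296.7 260.9]
8 14.1 [343.1 260.9]
8 26.6 [363.7 260.9]
yaw 0.10152176871824346 slopes [np.float64(-0.010202172339296958), np.float64(0.010194708090329175)] edges 0.058014772610743656 -0.023884835776494417 front -0.045414272532723565
 dark [12. 63.] 1640 dock xy [0.0697 0.1724] [0.1184 0.1956] z 0.0222
 dark [357.  70.] 472 dock xy [ 0.08  -0.017] [0.0871 0.0144] z 0.0292
 dark [330. 138.] 385 dock xy [0.0345 0.0113] [0.0663 0.0151] z 0.0293
 dark [358. 116.] 130 dock xy [ 0.0552 -0.0035] [ 0.0676 -0.0015] z 0.0288
 dark [382. 134.] 275 dock xy [ 0.0342 -0.0172] [ 0.0669 -0.0154] z 0.0291
 dark [355. 211.] 2247 dock xy [-0.0048 -0.0158] [0.0208 0.0146] z 0.0297
 dark [289. 263.] 1367 dock xy [-0.04    0.0276] [-0.0162  0.0522] z 0.0266
 dark [588. 322.] 411 dock xy [-0.084  -0.1677] [-0.0624 -0.1524] z 0.0239
 dark [496. 324.] 374 dock xy [-0.0835 -0.1162] [-0.0629 -0.0799] z 0.020
[... 246 characters left out ...]
.32302425] deck z 0.01587938967962758
274 275 [ -2.5 -28.2  21.6] 274 282 [ -2.6 -23.9  21.8] 274 290 [  9.9 -16.   -8.5] 274 352 [10.2 17.3 -9.3] 274 360 [-7.  26.5 32.8] 274 370 [-6.8 33.  32.1] 
278 275 [ 10.  -23.3 -14.2] 278 282 [ 10.6 -19.5 -15.6] 278 290 [  9.5 -15.6 -13.1] 278 352 [  9.7  16.9 -13.6] 278 360 [ 10.2  21.  -14.6] 278 370 [-9.9 33.2 32.7] 
284 275 [  9.9 -22.4 -21.6] 284 282 [ 10.  -18.8 -21.8] 284 290 [ 10.5 -14.7 -23.1] 284 352 [  8.3  16.6 -18. ] 284 360 [  9.8  20.3 -21.3] 284 370 [ 10.2  25.2 -22.3] 
292 275 [ 10.2 -21.1 -31.5] 292 282 [ 10.1 -17.8 -31.5] 292 290 [  8.5 -14.3 -28.1] 292 352 [  8.3  15.8 -27.5] 292 360 [ 10.   19.2 -31.2] 292 370 [ 10.7  23.8 -32.6]
```

Run:
```python
from h import *
print([a for a in dir(ctrl) if a[0]!='_'])
o=telemetry.get_obs(); Rw=Ro.from_euler('xyz',o['eef_rot']).as_matrix()
c=viewer.camera('scene'); W=pts(c); np.savez('s3.npz',W=W)
cv2.imwrite('pics/s3.png',cv2.resize(c['img'][150:290,210:390,::-1],None,fx=4,fy=4,interpolation=cv2.INTER_CUBIC))
p=(W-o['ee_pos'])@Rw*1000
for u in range(290,350,3):
    for v in range(170,260):
        q=p[v,u]
        if abs(q[0])<14 and 10<abs(q[1])<32 and q[2]<24 and q[2]>-30: print(u,v,q.round(0),end=' ; ')
d=np.load('w3.npz')['W']; p=(d-o['ee_pos'])@Rw*1000
print()
for u in (280,285,291,350,356,362): print(u,[(v,p[v,u].round(0).tolist()) for v in range(262,282,3)])
```

```text
['MotionError', 'tcp_to_tips']
308 206 [  9. -27. -30.] ; 308 207 [ 11. -25. -25.] ; 308 208 [ 10. -26. -25.] ; 308 209 [  9. -28. -24.] ; 308 210 [ 10. -26. -20.] ; 308 211 [  9. -27. -20.] ; 308 212 [ 10. -27. -17.] ; 308 230 [ 13. -24.  23.] ; 308 231 [ 11. -27.  22.] ; 308 232 [  8. -30.  20.] ; 308 233 [  8. -30.  22.] ; 311 208 [  4. -27. -28.] ; 311 209 [  3. -28. -27.] ; 311 210 [  3. -28. -25.] ; 311 211 [  4. -27. -22.] ; 311 212 [  5. -26. -19.] ; 311 213 [  4. -27. -18.] ; 311 227 [ 13. -16.  23.] ; 311 228 [ 10. -20.  20.] ; 311 229 [  8. -22.  20.] ; 311 230 [  8. -22.  22.] ; 311 231 [  7. -24.  22.] ; 311 232 [  5. -26.  21.] ; 311 233 [  4. -28.  22.] ; 311 234 [  2. -31.  20.] ; 311 235 [  1. -32.  21.] ; 314 209 [ -2. -27. -29.] ; 314 210 [ -0. -24. -24.] ; 314 211 [ -1. -25. -24.] ; 314 212 [ -2. -27. -23.] ; 314 213 [ -2. -26. -21.] ; 314 214 [ -3. -28. -20.] ; 314 215 [ -2. -27. -17.] ; 314 226 [ 10. -12.  21.] ; 314 227 [  8. -15.  20.] ; 314 228 [  7. -16.  22.] ; 314 229 [  7. -17.  23.] ; 314 230 [  4. -20.  21.] ; 314 231 [  2. -22.  20.] ; 314 232 [  2. -2
[... 3266 characters left out ...]
]), (271, [-1.0, -18.0, 23.0]), (274, [10.0, -15.0, -9.0]), (277, [10.0, -15.0, -13.0]), (280, [10.0, -15.0, -17.0])]
350 [(262, [2.0, 20.0, 31.0]), (265, [-1.0, 20.0, 33.0]), (268, [-3.0, 20.0, 33.0]), (271, [-5.0, 20.0, 32.0]), (274, [-7.0, 20.0, 32.0]), (277, [9.0, 16.0, -10.0]), (280, [9.0, 16.0, -14.0])]
356 [(262, [1.0, 24.0, 33.0]), (265, [-1.0, 24.0, 33.0]), (268, [-3.0, 24.0, 33.0]), (271, [-5.0, 24.0, 33.0]), (274, [10.0, 20.0, -8.0]), (277, [10.0, 19.0, -13.0]), (280, [10.0, 19.0, -17.0])]
362 [(262, [1.0, 28.0, 34.0]), (265, [-1.0, 28.0, 33.0]), (268, [-3.0, 28.0, 33.0]), (271, [-5.0, 28.0, 33.0]), (274, [-7.0, 28.0, 33.0]), (277, [10.0, 22.0, -13.0]), (280, [10.0, 22.0, -16.0])]
```

View pics/s3.png

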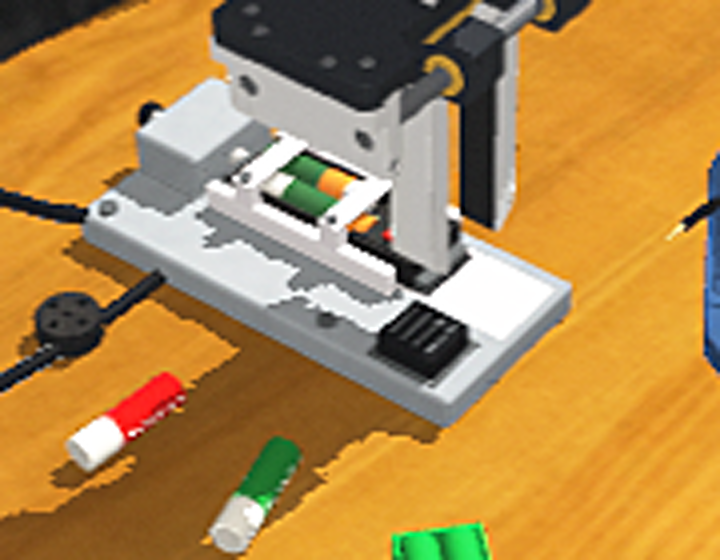

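The scene crop shows the fingers' visible ends well above the key. Both cameras put them near tool z = -8 mm, not +17 mm. I'll go down in small steps and watch the force.

Request:
step_arm --plan '[{"dx": 0, "dy": 0, "dz": 0.03, "rx": 0, "ry": 0, "rz": 0, "claw": 0.7}, {"dx": 0, "dy": 0, "dz": 0.03, "rx": 0, "ry": 0, "rz": 0, "claw": 0.7}, {"dx": 0, "dy": 0, "dz": 0, "rx": 0, "ry": 0, "rz": 0, "claw": 0.7}, {"dx": 0, "dy": 0, "dz": 0, "rx": 0, "ry": 0, "rz": 0, "claw": 0.7}]'

```text
time_s: 4.75
ee_pos: [0.5326, 0.3398, 0.0429]
eef_rot: [3.142, 0.0, 0.085]
force: [1.2, -0.7, 1.1]
grip_width: 0.0285
grip_force: 0.0
```

Request:
step_arm --plan '[{"dx": 0, "dy": 0, "dz": 0.02, "rx": 0, "ry": 0, "rz": 0, "claw": 0.7}, {"dx": 0, "dy": 0, "dz": 0, "rx": 0, "ry": 0, "rz": 0, "claw": 0.7}, {"dx": 0, "dy": 0, "dz": 0, "rx": 0, "ry": 0, "rz": 0, "claw": 0.7}]'

```text
time_s: 5.05
ee_pos: [0.5327, 0.3399, 0.0409]
eef_rot: [3.142, 0.0, 0.085]
force: [-0.5, 0.3, -0.6]
grip_width: 0.0281
grip_force: 0.0
```

Run:
```python
from h import *
o,c,W=wrist(); print(o['time_s'],o['ee_pos'],o['force'],o['moment'])
dock(W,c['img'],(.5599,.3215))
```

```text
5.05 [0.53267005 0.33985359 0.04091968] [-0.46185075  0.31136923 -0.56135402] [ 0.01541699 -0.01696281  0.0074259 ]
yaw 0.10083913976912715 slopes [np.float64(-0.010093420306073402), np.float64(0.010094393439388337)] edges 0.058046960528827116 -0.023919051919673986 front -0.045825262757552804
 dark [16. 44.] 475 dock xy [0.0976 0.1699] [0.1042 0.1824] z 0.0219
 dark [358.  67.] 504 dock xy [ 0.0804 -0.017 ] [0.0876 0.0145] z 0.0292
 dark [ 2. 93.] 130 dock xy [0.0699 0.191 ] [0.0858 0.1955] z 0.019
 dark [330. 140.] 435 dock xy [0.0347 0.0111] [0.0657 0.0149] z 0.0292
 dark [359. 115.] 151 dock xy [ 0.0555 -0.0036] [ 0.0678 -0.0013] z 0.0287
 dark [385. 134.] 296 dock xy [ 0.0349 -0.0172] [ 0.0673 -0.0154] z 0.0291
 dark [356. 214.] 2448 dock xy [-0.0044 -0.016 ] [0.0211 0.0147] z 0.0297
 dark [289. 267.] 1382 dock xy [-0.0393  0.0274] [-0.0157  0.0522] z 0.0266
 dark [595. 325.] 319 dock xy [-0.0777 -0.1618] [-0.0616 -0.1522] z 0.0233
 dark [504. 329.] 384 dock xy [-0.0817 -0.1157] [-0.0624 -0.0827] z 0.0211
 dark [358. 433.] 561 dock xy [-0.1638 -0.0121] [-0.1412  0.0025] z 0.0312
 dark [516. 435.] 622 dock xy [-0.149  -0.1229] [-0.1468 -0.1016] z 0.0323
origin [0.56394642 0.32297881] deck z 0.01589293158430066
```

No contact at TCP z = 0.041, so the tips really are shorter than stated. I'll keep going down.

Request:
step_arm --plan '[{"dx": 0, "dy": 0, "dz": 0.04, "rx": 0, "ry": 0, "rz": 0, "claw": 0.7}, {"dx": 0, "dy": 0, "dz": 0.04, "rx": 0, "ry": 0, "rz": 0, "claw": 0.7}, {"dx": 0, "dy": 0, "dz": 0.04, "rx": 0, "ry": 0, "rz": 0, "claw": 0.7}, {"dx": 0, "dy": 0, "dz": 0.04, "rx": 0, "ry": 0, "rz": 0, "claw": 0.7}, {"dx": 0, "dy": 0, "dz": 0, "rx": 0, "ry": 0, "rz": 0, "claw": 0.7}, {"dx": 0, "dy": 0, "dz": 0, "rx": 0, "ry": 0, "rz": 0, "claw": 0.7}]'

```text
time_s: 5.7
ee_pos: [0.5327, 0.3398, 0.0249]
eef_rot: [3.142, 0.0, 0.085]
force: [0.0, 0.3, 0.6]
grip_width: 0.0282
grip_force: 0.0
```

Run:
```python
from h import *
o,c,W=wrist(); print(o['time_s'],o['ee_pos'],o['force'],o['moment'])
cv2.imwrite('pics/w4.png',cv2.resize(c['img'][160:340,200:440,::-1],None,fx=3,fy=3))
p=(W-o['ee_pos'])@Ro.from_euler('xyz',o['eef_rot']).as_matrix()*1000
for u in (276,280,285,291,350,356,362): print(u,[(v,p[v,u].round(0).tolist()) for v in range(265,284,3)])
```

```text
5.7 [0.53267142 0.33984723 0.02485248] [0.00615098 0.28292066 0.6307889 ] [ 9.09152367e-03 -6.35207786e-05 -4.06288883e-03]
276 [(265, [12.0, -24.0, -1.0]), (268, [10.0, -24.0, -0.0]), (271, [9.0, -24.0, -2.0]), (274, [7.0, -24.0, -2.0]), (277, [6.0, -24.0, -3.0]), (280, [10.0, -22.0, -17.0]), (283, [10.0, -22.0, -20.0])]
280 [(265, [12.0, -22.0, -2.0]), (268, [11.0, -22.0, -1.0]), (271, [9.0, -22.0, -3.0]), (274, [7.0, -22.0, -2.0]), (277, [10.0, -21.0, -12.0]), (280, [10.0, -20.0, -17.0]), (283, [10.0, -20.0, -22.0])]
285 [(265, [12.0, -19.0, -1.0]), (268, [11.0, -19.0, -1.0]), (271, [9.0, -19.0, -2.0]), (274, [9.0, -19.0, -7.0]), (277, [10.0, -18.0, -13.0]), (280, [10.0, -18.0, -17.0]), (283, [10.0, -17.0, -21.0])]
291 [(265, [13.0, -16.0, -2.0]), (268, [11.0, -16.0, -1.0]), (271, [9.0, -16.0, -1.0]), (274, [11.0, -15.0, -10.0]), (277, [10.0, -15.0, -13.0]), (280, [10.0, -15.0, -17.0]), (283, [9.0, -15.0, -18.0])]
350 [(265, [8.0, 18.0, 9.0]), (268, [7.0, 18.0, 9.0]), (271, [5.0, 18.0, 9.0]), (274, [3.0, 18.0, 9.0]), (277, [9.0, 16.0, -11.0]), (280, [9.0, 16.0, -14.0]), (283, [8.0, 16.0, -17.0])]
356 [(265, [9.0, 21.0, 7.0]), (268, [7.0, 21.0, 8.0]), (271, [5.0, 21.0, 9.0]), (274, [10.0, 19.0, -9.0]), (277, [10.0, 19.0, -13.0]), (280, [10.0, 19.0, -17.0]), (283, [10.0, 18.0, -21.0])]
362 [(265, [8.0, 25.0, 9.0]), (268, [7.0, 25.0, 8.0]), (271, [5.0, 25.0, 8.0]), (274, [3.0, 25.0, 9.0]), (277, [10.0, 22.0, -14.0]), (280, [10.0, 22.0, -17.0]), (283, [10.0, 21.0, -20.0])]
```

View pics/w4.png

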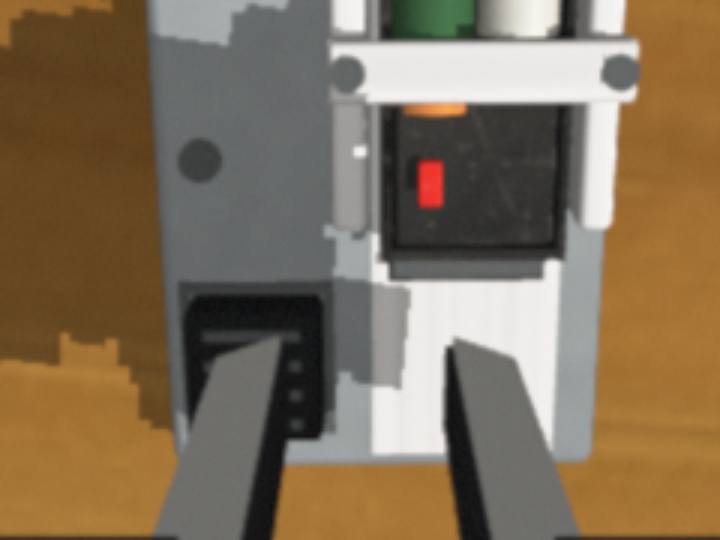

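The crop shows the left tip over the middle of the key (px 240, 350) and the right tip over the white way out. By depth the tips are about 6 mm above the key. Now I press.

Request:
step_arm --plan '[{"dx": 0, "dy": 0, "dz": 0.03, "rx": 0, "ry": 0, "rz": 0, "claw": 0.7}, {"dx": 0, "dy": 0, "dz": 0.03, "rx": 0, "ry": 0, "rz": 0, "claw": 0.7}, {"dx": 0, "dy": 0, "dz": 0.02, "rx": 0, "ry": 0, "rz": 0, "claw": 0.7}, {"dx": 0, "dy": 0, "dz": 0, "rx": 0, "ry": 0, "rz": 0, "claw": 0.7}, {"dx": 0, "dy": 0, "dz": 0, "rx": 0, "ry": 0, "rz": 0, "claw": 0.7}]'

```text
time_s: 6.25
ee_pos: [0.5328, 0.34, 0.0171]
eef_rot: [-3.141, -0.0, 0.085]
force: [-0.8, 1.3, 3.0]
grip_width: 0.0286
grip_force: 1.5
```

Request:
step_arm --plan '[{"dx": 0, "dy": 0, "dz": 0.02, "rx": 0, "ry": 0, "rz": 0, "claw": 0.7}, {"dx": 0, "dy": 0, "dz": 0.02, "rx": 0, "ry": 0, "rz": 0, "claw": 0.7}, {"dx": 0, "dy": 0, "dz": 0.01, "rx": 0, "ry": 0, "rz": 0, "claw": 0.7}, {"dx": 0, "dy": 0, "dz": 0, "rx": 0, "ry": 0, "rz": 0, "claw": 0.7}, {"dx": 0, "dy": 0, "dz": 0, "rx": 0, "ry": 0, "rz": 0, "claw": 0.7}, {"dx": 0, "dy": 0, "dz": 0, "rx": 0, "ry": 0, "rz": 0, "claw": 0.7}]'

```text
time_s: 6.85
ee_pos: [0.5328, 0.3401, 0.0125]
eef_rot: [-3.141, -0.0, 0.085]
force: [-2.1, -0.3, 8.4]
grip_width: 0.0283
grip_force: 6.2
```

Run:
```python
from h import *
o,c,W=wrist(); print(o['time_s'],o['ee_pos'],o['force'],o['moment'],o['grip_force'])
cv2.imwrite('pics/w5.png',cv2.resize(c['img'][160:340,200:440,::-1],None,fx=3,fy=3))
dock(W,c['img'],(.5599,.3215))
```

```text
6.85 [0.53280765 0.34005761 0.01251284] [-2.11328771 -0.2858064   8.42560988] [ 0.12580815  0.41563114 -0.11171912] 6.21905128005892
yaw 0.10046039569540709 slopes [np.float64(-0.010397456160729313), np.float64(0.01039288340316624)] edges 0.058034838265212926 -0.02381623820363009 front -0.045483149042927606
 dark [365. 127.] 395 dock xy [ 0.0419 -0.0035] [ 0.0674 -0.0012] z 0.0287
 dark [395. 134.] 452 dock xy [ 0.0343 -0.0171] [ 0.0671 -0.0153] z 0.029
 dark [331. 146.] 448 dock xy [0.034  0.0111] [0.0663 0.0151] z 0.0293
 dark [363. 247.] 3928 dock xy [-0.0191 -0.016 ] [0.0176 0.0149] z 0.0297
 dark [287. 284.] 923 dock xy [-0.0406  0.0281] [-0.0168  0.0518] z 0.0189
 dark [527. 356.] 503 dock xy [-0.0822 -0.1163] [-0.0625 -0.0826] z 0.021
 dark [364. 456.] 116 dock xy [-0.1431 -0.0116] [-0.1406  0.0005] z 0.0236
 dark [529. 466.] 741 dock xy [-0.1495 -0.1227] [-0.1469 -0.0962] z 0.0267
origin [0.56428282 0.32305672] deck z 0.01591915876985149
```

View pics/w5.png

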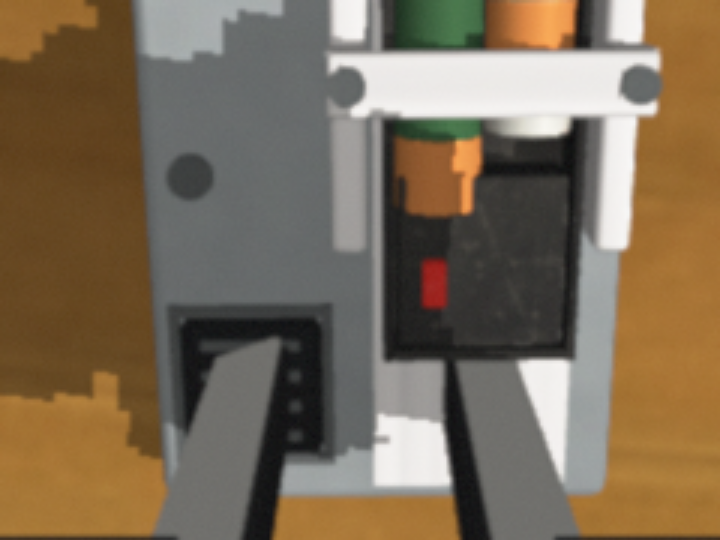

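The holder has popped about 15 mm and rests on the right finger (−2.1 N along x). The key is down about 7.7 mm (8.4 N). I'll hand it in.

```bash
python3 -c "
from station import hand_in
print(hand_in())"
```

```text
the job is handed in; nothing more can be done
None
```

I handed the job in with the key held about 7.7 mm down and the holder popped about 15 mm and resting against the other finger; the hand-in gave no verdict, so I don't know the score.

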